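Sweep stray nuts off the assembly dial into the catch tray

ROBOT

A 6-joint arm with a two-finger parallel gripper is mounted at the origin on the work surface. World frame = base frame: x ahead of the robot, y to its left, z up, the work surface at z = 0. Lengths are in mm, angles in rad, forces in N, time in s.
With the tool pointing down it reaches from about 350 to 800 mm from the base axis. Payload 7.3 kg.
Tool frame: the origin (TCP) lies midway between the tips of the shut fingers; the grasp point (between the pads) lies 19 mm behind it; z points along the fingers, x is the direction in which the jaws open and shut, and the axes are right-handed (so a half turn about z gives the same grasp; the last joint's range is limited). The gripper opens to 85 mm and grips with 20 to 120 N. Pads are 22 mm wide; open, the fingers measure 114 mm over their backs; the gripper's body (76 mm by 85 mm) begins 54 mm behind the grasp point. The pads swing forward as they close: fully open they stand 13 mm farther back than shut.
Start: joints at [1.076, 0.342, 1.524, -0, 1.275, -0.146], TCP at [179.416, 493.411, 231.322] pointing down, gripper open.
Joint ranges: [-2.53, 2.53], [-0.77, 2.02], [0.04, 2.7], [-1, 4.14], [0.28, 2.66], [-3.11, 3.11]. Speed limits (rad/s): [2.57, 2.57, 3.14, 3.14, 3.14, 3.14].

INTERFACE

Orientations are given as a unit quaternion [x, y, z, w].
In Python, from rig import * gives the robot as it stands.
- The arm moves only by the tool apply_moves, never from a script. Its argument "targets" is a list of rows, each a list of 3 entries, a list of its own where there are three numbers: the turn, a rotation vector about the tool's x, y, z in rad, then the shift along the tool's x, y, z in mm, then the gripper command: -1 is fully open, 1 is shut, values between are in proportion. A call has 1 to 12 rows; each row shifts and turns the commanded pose from where the row before left it, along the tool's axes as they then stand; what a row does not reach is not made up. A row lasts 1/10 s, in which the tool goes at most 50 mm and 8.59 degrees, less where a joint would pass 70% of its speed; a pose out of reach is approached as far as the arm can. A call with a gripper value outside its range is refused whole. The fingers move at their own pace and stop on an object; "squeeze" is the grip in N (left out, the last holds). Time passes only in rows, so rows that do not move let the fingers close. It gives the time, the measured TCP pose, the force and the opening at its end, in the units of the state.
- get_state(): the state, without advancing time (a new reading comes with each control period).
- grab_frame(name): name is "scene" or "top" or "wrist"; returns a dict with "color" (400x640x3 uint8, red, green, blue), "range_z" (400x640 float32, mm along the optical axis (not along the pixel's ray), 0 where there is no reading), "mtx" (3x3 intrinsics, pixels), "cam_to_world" (4x4, takes a point from camera to world coordinates). Camera axes: x right, y down, z forward; pixel columns grow to the right and rows downward; lengths in mm; the calibration is good to about 2 mm. A picture is of the moment at which its call begins.
- finish_job(): hands the job in, once; it reports no verdict.
The state is a dict: "t": time; "joint_positions": joint angles; "joint_vel": joint speeds; "joint_efforts": joint torques, N m; "tool_pos": TCP position; "ee_rot": TCP orientation; "contact_force": force on the tool from outside, world axes, zero at the start; "ft_torque": the same for the moment, N m; "width": opening from 0.0 (shut) to 1.0 (fully open).
Only numpy, scipy, OpenCV 4.12 (cv2) and the standard library are available. Lean on these libraries where they do the work, as an engineer would, in place of code of your own. Each camera call takes 0.05 s, during which the arm holds its last target. There are 200 camera calls.

TASK

Three brass nuts have dropped onto the bare plate of the stopped assembly dial. With your fingertips, sweep all three across the plate and over its rim into the red catch tray below; push them only, do not pick them up. Leave the covers on the dial and everything else where it is.

Things in the scene. Friction and masses are not known exactly. Their poses are not given: they have to be found in the camera images.
- dial_front (a point): Point on the dial: on the edge of its flat top, 80 mm above the deck, midway between the two near covers. The point's +x points level to the dial's axis, 440 mm away; z up. The dial is a locked round grey steel plate, 880 mm diameter, 14 mm thick. Its covers stand 260 mm from the axis, 60 degrees apart. The gap between the near two runs along x, bare for 285 mm from here, then a black clamp plate.
- tray: Red open steel catch tray fixed to the deck, 180 mm (x) by 260 mm (y) outside, walls 4 mm thick, 60 mm high, floor 4 mm. Origin at the centre of its underside. Its far part lies underneath the dial's rim, the rest in the open on the robot's side, so what is pushed over the rim falls into it. It may sit to the left or right of the gap between the near covers.
- nut_a: Stray brass hexagon nut, 36 mm across flats, 41.6 mm across corners, 19 mm high, about 110 g, lying flat on the dial plate in the gap between the two near covers or in the free band between these covers and the rim. Origin at its centre, 9.5 mm above the plate when flat; z along the bore, x to the middle of a flat.
- nut_b: Second stray nut, the same as nut_a.
- nut_c: Third stray nut, the same as nut_a.
- cover_left: Near cover on the robot's left of the gap: loose polished dish, 140 mm diameter, 14 mm high, standing on the dial plate, with a white spindle tube (27 mm) and a yellow disc (60 mm) above its centre; 62 mm high in all, 600 g. Origin at the centre of its underside, on the plate. Must stay in place.
- cover_right: Near cover on the robot's right of the gap, the same as cover_left. Must stay in place.
- sensor: Photoelectric sensor on a thin post bolted to the deck beside the rim, on the robot's right, black head at 93 to 123 mm height; 50 mm square foot, origin at the centre of the foot's underside. Fixed; not to be struck.
- threadlocker: Small red bottle with white cap standing on the deck, 34 mm diameter, 95 mm high; origin at the centre of its underside. Bystander.
- hub_discs: Loose pile of yellow discs on the deck, 60 mm diameter, 24 mm high; origin at the centre of its underside. Bystander.
- spanner: Steel spanner lying on the deck, 190 mm long; origin under its middle. Bystander.
- nut_bin: Blue open bin, 120 by 100 by 50 mm, filled with new brass nuts, standing on the deck; origin at the centre of its underside. Bystander; its nuts stay there.
There are look-alikes about, which are no part of the job. Leave any green or turquoise look-alike of the nut_c alone.

How it is judged:
By the outcome, as a careful person would: the job done as asked, in the order asked, and still so for the second after the job is handed in, with the robot touching nothing.
It also fails if it takes over 64 s, if anything falls off the work surface, if the arm or the gripper's body presses on something with over 40 N, if the wrist force passes 120 N, or if a joint passes its speed limit or range.

## Working session

There is one attempt and no reset: what is moved stays moved. The work goes in short steps, Python scripts to look and compute and a tool call to move; the robot and the scene stay as the last step left them, time stands still between calls to the robot, and variables do not carry over. Pictures are saved under pics/ and viewed, about 8 in all and at most 12, crops included, and the job is handed in when it is done.

Besides the shell and the picture viewer there is one more tool, called after ">>>" as a command line: name --argument value ..., lists and objects as JSON in quotes. apply_moves: Moves the arm, as the interface text tells. Its arguments: {"type":"object","properties":{"targets":{"type":"array","items":{"type":"array"}},"squeeze":{"type":"number"}},"required":["targets"]}

```bash
mkdir -p pics
cat > h.py <<'E'
from rig import *
import numpy as np, cv2, pickle
def snap(n,f):
    d=grab_frame(n); pickle.dump(d,open(f'pics/{f}.pkl','wb')); cv2.imwrite(f'pics/{f}.png',d['color'][:,:,::-1]); return d
def load(f): return pickle.load(open(f'pics/{f}.pkl','rb'))
def w(d,u,v,z=None):
    K=d['mtx'];T=d['cam_to_world'];r=np.array([(u-K[0,2])/K[0,0],(v-K[1,2])/K[1,1],1])
    if z is None:
        return (T@np.r_[r*d['range_z'][int(v),int(u)],1])[:3]
    R=T[:3,:3]@r; return T[:3,3]+R*(z-T[2,3])/R[2]
E
python3 - <<'E'
from h import *
a=snap('top','top0');b=snap('scene','sc0')
print(get_state()); print(a['cam_to_world'],b['cam_to_world'])
E
```

```text
{'t': 0.1, 'joint_positions': array([ 1.07599313e+00,  3.42654951e-01,  1.52492112e+00, -9.09242985e-06,
        1.27540184e+00, -1.46009623e-01]), 'joint_vel': array([-9.07716986e-04, -9.04289256e-04, -1.64259849e-03, -3.42896182e-05,
       -7.32837602e-04,  3.19474037e-04]), 'joint_efforts': array([ 1.96944427e-03, -4.34450591e+01, -2.46487981e+01, -7.07566937e-05,
        4.74790111e-03,  2.99717090e-05]), 'tool_pos': array([179.24084962, 493.07401194, 230.69459706]), 'ee_rot': array([ 8.19072993e-01,  5.73688898e-01, -6.17140483e-04,  3.14472768e-04]), 'contact_force': array([-0.26876672,  0.48392092,  0.936257  ]), 'ft_torque': array([ 0.01110628, -0.01966226,  0.02043993]), 'width': 1.003216701482846}
[[-1.80189066e-02 -9.81343139e-01  1.91418290e-01  2.40401387e+02]
 [-9.99539748e-01  2.23534424e-02  2.05089283e-02 -3.25883468e+01]
 [-2.44051538e-02 -1.90960641e-01 -9.81294259e-01  1.42230590e+03]
 [ 0.00000000e+00  0.00000000e+00  0.00000000e+00  1.00000000e+00]] [[-8.30858151e-01  3.78913061e-01 -4.07553218e-01  9.51648029e+02]
 [ 5.56345497e-01  5.49240353e-01 -6.23550096e-01  6.24272933e+02]
 [-1.24266025e-02 -7.44822077e-01 -6.67147399e-01  8.02148331e+02]
 [ 0.00000000e+00  0.00000000e+00  0.00000000e+00  1.00000000e+00]]
```

View pics/top0.png

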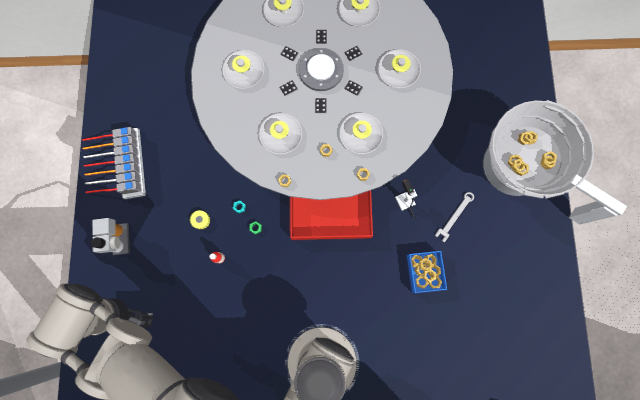

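View pics/sc0.png

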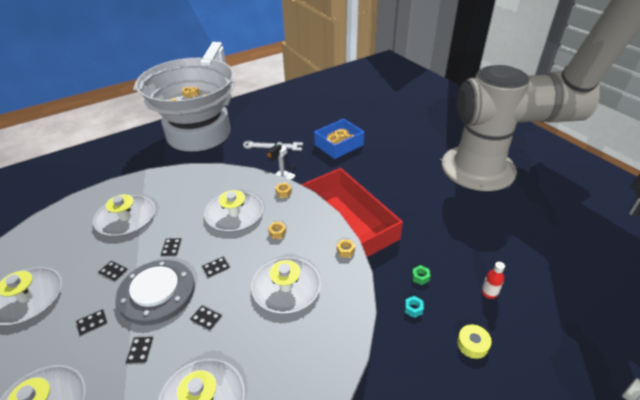

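The top view shows brass nuts on the dial at about (285,180), (326,150) and (363,174). The near covers are at (280,132) and (361,132), and the tray spans columns 291–372. The sensor is at (405,195). I'll enlarge it for accurate pixels.

Run:
```python
from h import *
d=load('top0')
c=d['color'][110:250,240:430,::-1]
cv2.imwrite('pics/crop1.png',cv2.resize(c,None,fx=4,fy=4,interpolation=cv2.INTER_CUBIC))
for u,v in [(285,180),(326,150),(363,174)]: print(u,v,w(d,u,v,99).round(),w(d,u,v).round())
for u,v in [(280,165),(320,180),(320,120),(240,120)]:print('plate',w(d,u,v).round())
hsv=cv2.cvtColor(d['color'],cv2.COLOR_RGB2HSV)
m=cv2.inRange(hsv,(12,90,90),(24,255,255));n,l,s,ce=cv2.connectedComponentsWithStats(m)
for i in range(1,n):
    if s[i,4]>15 and 190<s[i,0]<450 and s[i,1]<250: print(s[i],ce[i],w(d,*ce[i],99).round())
m=cv2.inRange(hsv,(24,120,120),(34,255,255));n,l,s,ce=cv2.connectedComponentsWithStats(m)
for i in range(1,n):
    if s[i,4]>40: print('Y',s[i],ce[i],w(d,*ce[i],142).round())
```

```text
285 180 [564. 102.  99.] [568. 104.  80.]
326 150 [659. -29.  99.] [664. -29.  83.]
363 174 [ 577. -144.   99.] [ 582. -145.   83.]
plate [617. 120.  87.]
plate [565.  -8.  82.]
plate [768. -11.  80.]
plate [775. 252.  81.]
[320 144  12  13  90] [325.74444444 150.07777778] [659. -28.  99.]
[357 168  13  13  85] [363.         174.05882353] [ 577. -144.   99.]
[278 175  13  12  83] [284.38554217 180.44578313] [562. 104.  99.]
Y [274   0  17  10 106] [282.3490566    4.66037736] [1152.  105.  142.]
Y [352   0  16   9 101] [359.36633663   4.17821782] [1145. -150.  142.]
Y [392  55  18  17 160] [400.2     63.6625] [ 928. -273.  142.]
Y [233  56  17  16 149] [240.8590604  64.2885906] [941. 240. 142.]
Y [271 121  17  18 170] [279.03529412 129.9       ] [715. 116. 142.]
Y [353 121  18  17 174] [361.27586207 129.63218391] [ 709. -140.  142.]
Y [190 211  20  18 236] [199.84745763 219.47033898] [437. 356. 142.]
```

View pics/crop1.png

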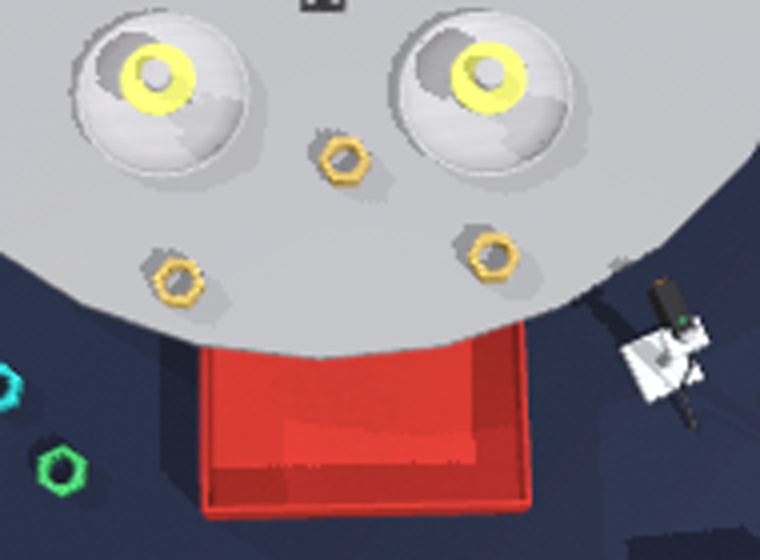

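Enlarged, tray front corners are at crop (203,515) and (530,507), i.e. px (290.8,238.8) and (372.5,236.8). The rim's nearest point is at (320,199), the cover edges at crop (160,176) and (487,175). I'll convert these to positions.

Run:
```python
from h import *
d=load('top0')
for n,u,v,z in [('tfl',203,515,60),('tfr',530,507,60),('rim',320,357,80),('rimL',0,254,80),('rimR',758,153,80),('covL front',160,176,90),('covR front',487,175,90),('covL right',247,95,90),('covR left',395,95,90),('covRright',572,95,90),('sensor',672,300,118)]:
    print(n,w(d,240+u/4,110+v/4,z).round())
```

```text
tfl [382.  89.  60.]
tfr [ 383. -170.   60.]
rim [503.  -7.  80.]
rimL [594. 249.  80.]
rimR [ 663. -362.   80.]
covL front [652. 119.  90.]
covR front [ 647. -143.   90.]
covL right [719.  48.  90.]
covR left [716. -71.  90.]
covRright [ 712. -214.   90.]
sensor [ 534. -279.  118.]
```

>>> apply_moves --targets '[[[0,0,-0.117],[0,0,0],0.5],[[0,0,-0.117],[0,0,0],0.5],[[0,0,-0.115],[0,0,0],0.5],[[0,0,0],[-30,30,0],0.5],[[0,0,0],[-30,30,0],0.5],[[0,0,0],[-30,30,0],0.5],[[0,0,0],[-30,30,0],0.5],[[0,0,0],[-30,30,0],0.5],[[0,0,0],[-30,30,0],0.5],[[0,0,0],[-30,30,0],0.5],[[0,0,0],[-30,30,0],0.5],[[0,0,0],[-30,30,0],0.5]]'

```text
t: 1.3
tool_pos: [450.3, 222.0, 231.1]
ee_rot: [0.707, 0.707, -0.0, -0.0]
contact_force: [-0.1, -0.1, -0.2]
width: 0.25
```

>>> apply_moves --targets '[[[0,0,0],[-31,32,0],0.5],[[0,0,0],[-31,32,0],0.5],[[0,0,0],[-31,32,0],0.5],[[0,0,0],[-31,32,0],0.5],[[0,0,0],[-31,32,0],0.5],[[0,0,0],[-31,32,0],0.5],[[0,0,0],[-31,31,0],0.5],[[0,0,0],[-31,31,0],0.5],[[0,0,0],[0,0,40],0.5],[[0,0,0],[0,0,40],0.5],[[0,0,0],[0,0,0],0.5],[[0,0,0],[0,0,0],0.5]]'

```text
t: 2.5
tool_pos: [703.3, -24.3, 151.2]
ee_rot: [0.707, 0.707, -0.0, -0.001]
contact_force: [1.0, 0.4, 1.1]
width: 0.251
```

Run:
```python
from h import *
d=snap('wrist','w1');print(get_state()['tool_pos'],get_state()['width'])
```

```text
[704.28785853 -24.31138449 153.21252296] 0.24732601110865496
```

View pics/w1.png

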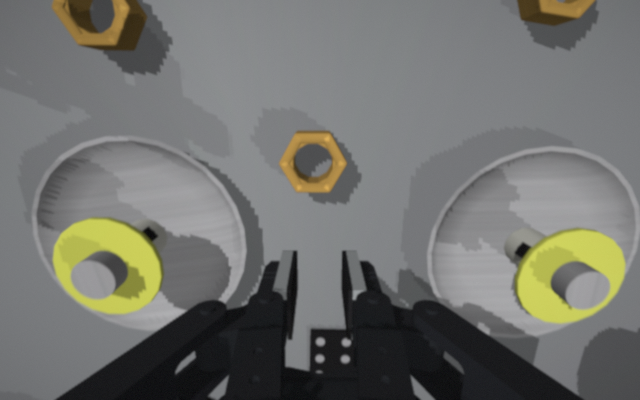

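The wrist view shows nut_b at (313,161), the fingers centred on column 320 behind it and both covers clear to the sides. Nuts a and c are at the top left and right. I'll descend and push slowly, checking the position at the start.

Run:
```python
from h import *
d=load('w1')
for u,v,z in [(313,161,99),(98,20,99),(556,5,99),(246,245,94),(429,260,94)]: print(w(d,u,v,z).round(1))
print(d['range_z'][161,345], w(d,300,220))
```

```text
[660.6 -27.6  99. ]
[ 586.  -140.3   99. ]
[578.9  99.   99. ]
[717.5 -72.3  94. ]
[728.4  49.9  94. ]
197.42744 [705.55757486 -37.26171617  78.64439182]
```

>>> apply_moves --targets '[[[0,0,0],[0,0,20],0.5],[[0,0,0],[0,0,20],0.5],[[0,0,0],[0,0,12],0.5],[[0,0,0],[0,0,10],0.5],[[0,0,0],[0,0,4],0.5],[[0,0,0],[0,0,0],0.5],[[0,0,0],[0,0,0],0.5]]'

```text
t: 3.25
tool_pos: [704.1, -24.5, 86.3]
ee_rot: [0.707, 0.707, 0.0, 0.001]
contact_force: [-0.9, -0.0, 1.5]
width: 0.253
```

>>> apply_moves --targets '[[[0,0,0],[0,-8,0],0.5],[[0,0,0],[0,-14,0],0.5],[[0,0,0],[0,-14,0],0.5],[[0,0,0],[0,-14,0],0.5],[[0,0,0],[0,-14,0],0.5],[[0,0,0],[0,-14,0],0.5],[[0,0,0],[0,-14,0],0.5],[[0,0,0],[0,-14,0],0.5],[[0,0,0],[0,-14,0],0.5],[[0,0,0],[0,-14,0],0.5],[[0,0,0],[0,-14,0],0.5],[[0,0,0],[0,-8,0],0.5]]'

```text
t: 4.45
tool_pos: [547.4, -24.6, 86.3]
ee_rot: [0.707, 0.707, 0.001, 0.001]
contact_force: [1.1, -0.2, 0.1]
width: 0.249
```

>>> apply_moves --targets '[[[0,0,0],[0,-8,0],0.5],[[0,0,0],[0,-8,0],0.5],[[0,0,0],[0,-8,0],0.5],[[0,0,0],[0,-8,0],0.5],[[0,0,0],[0,-8,0],0.5],[[0,0,0],[0,-8,0],0.5],[[0,0,0],[0,-8,0],0.5],[[0,0,0],[0,-8,0],0.5],[[0,0,0],[0,0,0],0.5],[[0,0,0],[0,0,0],0.5]]'

```text
t: 5.45
tool_pos: [483.7, -24.6, 85.5]
ee_rot: [0.707, 0.707, 0.0, 0.0]
contact_force: [-0.4, -0.5, 1.2]
width: 0.248
```

Run:
```python
from h import *
d=snap('top','t2');print(get_state()['tool_pos'],get_state()['contact_force'])
e=snap('scene','s2')
a=cv2.resize(d['color'][110:250,230:430,::-1],(600,420)); b=cv2.resize(e['color'][150:290,230:430,::-1],(600,420))
cv2.imwrite('pics/c2.png',cv2.resize(np.vstack([a,b]),(428,600)))
```

```text
[483.87469289 -24.5954683   85.43673317] [-0.56699634  0.63448257  0.24809059]
```

View pics/c2.png

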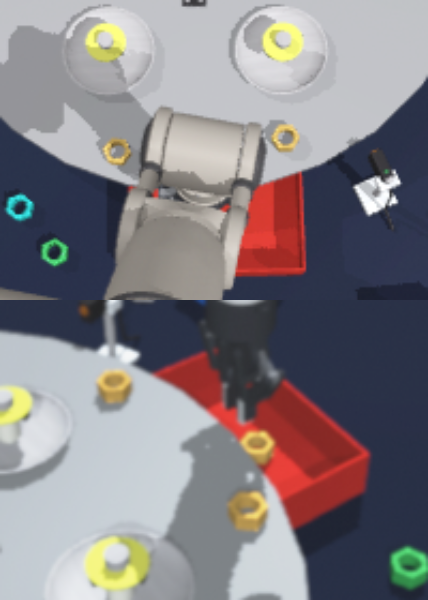

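The scene view shows a nut near the rim at crop (257,445), beside the fingers. I'll check its depth.

Run:
```python
from h import *
d=load('s2')
for u,v in [(347,218),(353,218),(350,212),(350,222),(345,248),(350,246),(345,252),(283,190)]: print(u,v,w(d,u,v).round(),w(d,u,v,99).round(),w(d,u,v,89).round())
cv2.imwrite('pics/c3.png',cv2.resize(d['color'][160:290,270:420,::-1],(690,598),interpolation=cv2.INTER_CUBIC))
```

```text
347 218 [457. -38.   7.] [514.  39.  99.] [508.  30.  89.]
353 218 [446. -27.  10.] [503.  46.  99.] [496.  38.  89.]
350 212 [447. -39.  23.] [497.  26.  99.] [490.  18.  89.]
350 222 [466. -13.  18.] [516.  53.  99.] [510.  45.  89.]
345 248 [560.  96.  77.] [572. 112.  99.] [567. 104.  89.]
350 246 [555. 107.  91.] [560. 113.  99.] [554. 106.  89.]
345 252 [578. 119.  97.] [579. 121.  99.] [574. 114.  89.]
283 190 [ 576. -155.   79.] [ 587. -133.   99.] [ 581. -144.   89.]
```

View pics/c3.png

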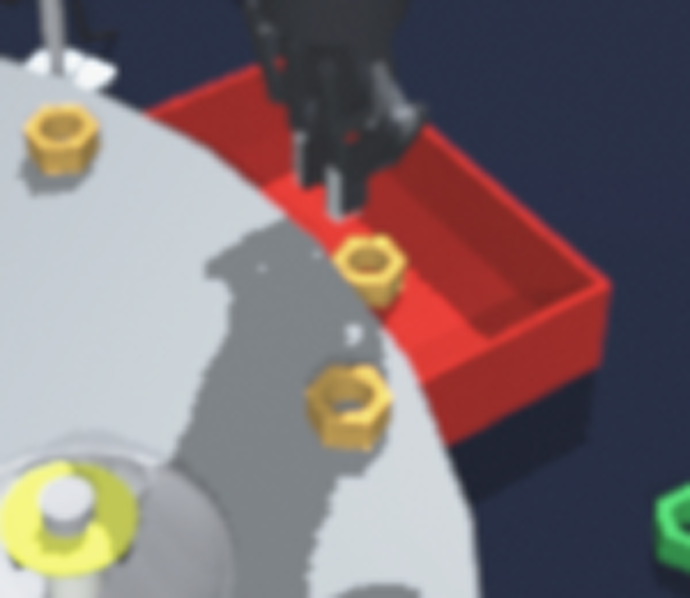

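Depth gives z≈7–23 there, so nut_b is lying in the tray at about (455,-30). The picture shows nuts c (62,138) and a (348,405) still undisturbed. Next is nut_c, with the pusher yawed slightly so the nut moves toward the tray's middle.

>>> apply_moves --targets '[[[0,0,0],[0,0,-38],0.5],[[0,0,0],[0,0,-38],0.5],[[0,0,0],[-33,33,0],0.5],[[0,0,0],[-33,33,0],0.5],[[0,0,0],[-33,32,0],0.5],[[0,0,0],[-33,32,0],0.5],[[0,0,0.12],[0,0,0],0.5],[[0,0,0.12],[0,0,0],0.5],[[0,0,0.12],[0,0,0],0.5],[[0,0,0],[0,0,0],0.5],[[0,0,0],[0,0,0],0.5]]'

```text
t: 6.65
tool_pos: [613.7, -156.5, 161.1]
ee_rot: [0.821, 0.571, 0.0, -0.0]
contact_force: [-0.2, -0.2, -0.0]
width: 0.248
```

Run:
```python
from h import *
d=snap('wrist','w2');print(get_state()['tool_pos'],get_state()['ee_rot'])
```

```text
[ 613.61765486 -156.45176342  161.21237837] [ 8.21368041e-01  5.70398580e-01  1.96812791e-05 -2.91229457e-05]
```

View pics/w2.png

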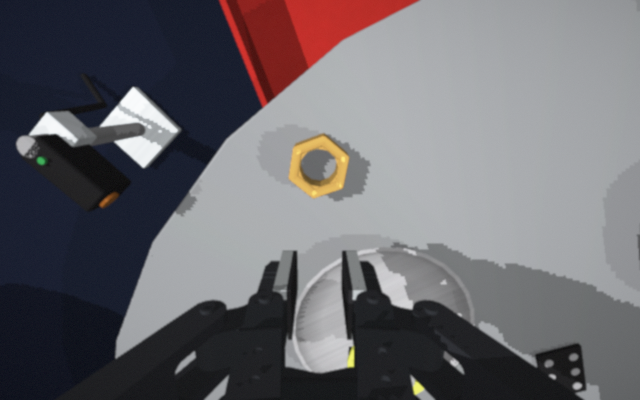

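The view shows nut_c centred at (319,165), with the edge of cover_right at (380,248) close behind the fingertips. I'll measure that clearance.

Run:
```python
from h import *
d=load('w2'); T=np.array([613.6,-156.5]);y=np.array([.937,-.349]);x=np.array([.349,.937])
for n,u,v,z in [('nut',319,165,99),('cov',380,248,94),('cov',330,265,94),('cov',305,290,94),('cov',430,262,94)]:
    p=w(d,u,v,z);q=p[:2]-T;print(n,p.round(),'tool x,y',(q@x).round(1),(q@y).round(1))
```

```text
nut [ 578. -143.   99.] tool x,y 0.4 -38.4
cov [ 648. -124.   94.] tool x,y 42.9 21.1
cov [ 649. -161.   94.] tool x,y 8.2 34.3
cov [ 661. -185.   94.] tool x,y -9.8 54.6
cov [671. -94.  94.] tool x,y 78.9 31.9
```

>>> apply_moves --targets '[[[0,0,0],[0,0,25],0.5],[[0,0,0],[0,0,25],0.5],[[0,0,0],[0,0,15],0.5],[[0,0,0],[0,0,7],0.5],[[0,0,0],[0,0,3],0.5],[[0,0,0],[0,0,0],0.5],[[0,0,0],[0,-7,0],0.5],[[0,0,0],[0,-11,0],0.5],[[0,0,0],[0,-11,0],0.5],[[0,0,0],[0,-11,0],0.5],[[0,0,0],[0,-11,0],0.5],[[0,0,0],[0,-8,0],0.5]]'

```text
t: 7.9
tool_pos: [558.0, -135.5, 87.3]
ee_rot: [0.822, 0.569, 0.001, 0.001]
contact_force: [0.3, -0.5, 0.5]
width: 0.252
```

>>> apply_moves --targets '[[[0,0,0],[0,-8,0],0.5],[[0,0,0],[0,-8,0],0.5],[[0,0,0],[0,-8,0],0.5],[[0,0,0],[0,-8,0],0.5],[[0,0,0],[0,-8,0],0.5],[[0,0,0],[0,-8,0],0.5],[[0,0,0],[0,-8,0],0.5],[[0,0,0],[0,-8,0],0.5],[[0,0,0],[0,-8,0],0.5],[[0,0,0],[0,-5,0],0.5],[[0,0,0],[0,0,0],0.5],[[0,0,0],[0,0,0],0.5]]'

```text
t: 9.1
tool_pos: [486.5, -108.7, 86.4]
ee_rot: [0.822, 0.569, 0.0, 0.0]
contact_force: [0.4, -0.6, -0.3]
width: 0.249
```

Run:
```python
from h import *
e=snap('scene','s3');print(get_state()['tool_pos'],get_state()['contact_force'])
cv2.imwrite('pics/c4.png',cv2.resize(e['color'][160:290,260:410,::-1],(690,598),interpolation=cv2.INTER_CUBIC))
```

```text
[ 486.63381912 -108.78799031   86.39719944] [0.14008905 0.32251083 0.298758  ]
```

View pics/c4.png

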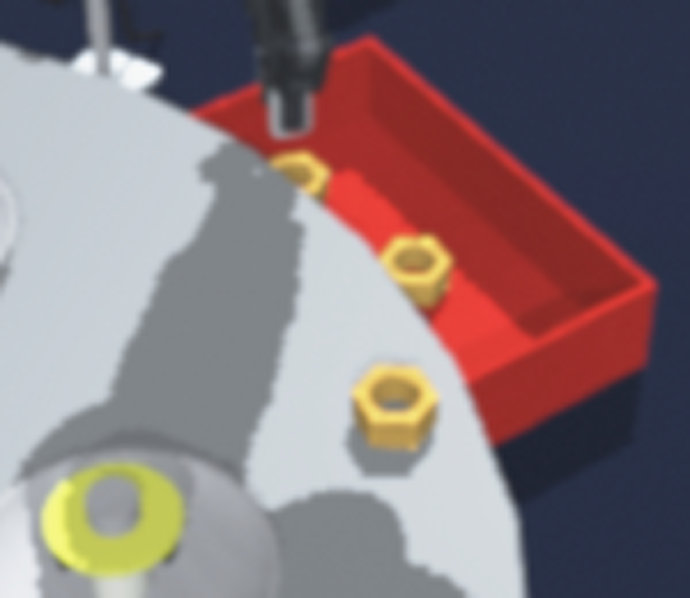

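Nuts c (300,175) and b (415,270) both lie in the tray, partly hidden by the rim; nut_a (395,405) is still on the plate. Next I'll move round behind nut_a for a diagonal push.

>>> apply_moves --targets '[[[0,0,0],[0,0,-38],0.5],[[0,0,0],[0,0,-38],0.5],[[0,0,0],[37.5,1.5,0],0.5],[[0,0,0],[37.5,1.5,0],0.5],[[0,0,0],[37.5,1.5,0],0.5],[[0,0,0],[37.5,1.5,0],0.5],[[0,0,0],[37.5,1.5,0],0.5],[[0,0,0],[37.5,1.5,0],0.5],[[0,0,0],[37.5,1.5,0],0.5]]'

```text
t: 10.05
tool_pos: [589.2, 134.9, 162.2]
ee_rot: [0.822, 0.569, 0.0, 0.0]
contact_force: [0.9, -0.4, -0.4]
width: 0.245
```

>>> apply_moves --targets '[[[0,0,-0.137],[0,0,0],0.5],[[0,0,-0.137],[0,0,0],0.5],[[0,0,-0.137],[0,0,0],0.5],[[0,0,-0.137],[0,0,0],0.5],[[0,0,-0.137],[0,0,0],0.5],[[0,0,-0.137],[0,0,0],0.5],[[0,0,-0.137],[0,0,0],0.5],[[0,0,-0.137],[0,0,0],0.5],[[0,0,-0.137],[0,0,0],0.5],[[0,0,0],[0,0,0],0.5],[[0,0,0],[0,0,0],0.5]]'

```text
t: 11.15
tool_pos: [588.7, 133.4, 162.2]
ee_rot: [0.343, 0.939, 0.0, -0.0]
contact_force: [-0.6, -0.8, 0.5]
width: 0.25
```

Run:
```python
from h import *
d=snap('wrist','w3');s=get_state();print(s['tool_pos'],s['ee_rot'],s['joint_positions'])
m=cv2.inRange(cv2.cvtColor(d['color'],cv2.COLOR_RGB2HSV),(12,90,90),(24,255,255));n,l,st,ce=cv2.connectedComponentsWithStats(m)
for i in range(1,n):
    if st[i,4]>150: print(st[i],ce[i],w(d,*ce[i],97).round())
```

```text
[588.61103098 133.36756978 162.16946818] [ 3.43350104e-01  9.39207487e-01  2.31348672e-05 -4.15269911e-05] [ 9.58484250e-02  5.43061744e-01  1.39767928e+00  8.32160756e-05
  1.20090657e+00 -2.34481125e+00]
[ 288  136   63   59 1863] [318.72141707 165.84487386] [565. 105.  97.]
```

View pics/w3.png

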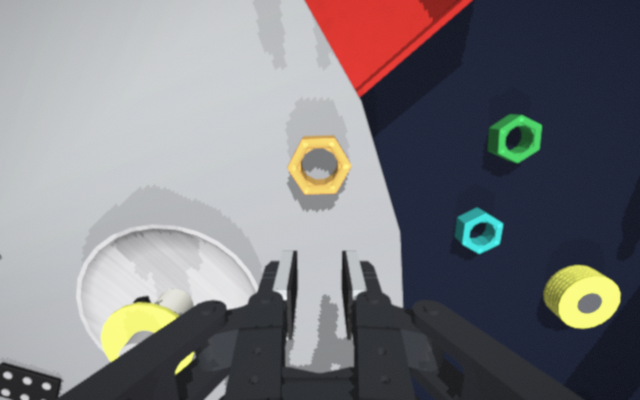

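nut_a is centred at (318,166). Straight ahead the path crosses the rim near (318,25), well inside the tray's side wall whose corner is at (360,95). The covers are clear, so I'll descend and push.

>>> apply_moves --targets '[[[0,0,0],[0,0,25],0.5],[[0,0,0],[0,0,25],0.5],[[0,0,0],[0,0,15],0.5],[[0,0,0],[0,0,7],0.5],[[0,0,0],[0,0,4],0.5],[[0,0,0],[0,0,0],0.5],[[0,0,0],[0,-7,0],0.5],[[0,0,0],[0,-11,0],0.5],[[0,0,0],[0,-11,0],0.5],[[0,0,0],[0,-11,0],0.5],[[0,0,0],[0,-11,0],0.5],[[0,0,0],[0,-11,0],0.5]]'

```text
t: 12.4
tool_pos: [548.1, 85.0, 86.6]
ee_rot: [0.342, 0.94, 0.0, 0.0]
contact_force: [1.8, 0.3, 0.7]
width: 0.254
```

>>> apply_moves --targets '[[[0,0,0],[0,-10,0],0.5],[[0,0,0],[0,-8,0],0.5],[[0,0,0],[0,-8,0],0.5],[[0,0,0],[0,-8,0],0.5],[[0,0,0],[0,-8,0],0.5],[[0,0,0],[0,-8,0],0.5],[[0,0,0],[0,-8,0],0.5],[[0,0,0],[0,-8,0],0.5],[[0,0,0],[0,-8,0],0.5],[[0,0,0],[0,-8,0],0.5],[[0,0,0],[0,-8,0],0.5],[[0,0,0],[0,-8,0],0.5]]'

```text
t: 13.6
tool_pos: [485.3, 10.2, 86.3]
ee_rot: [0.342, 0.94, 0.0, 0.0]
contact_force: [-0.3, 0.2, -0.1]
width: 0.249
```

>>> apply_moves --targets '[[[0,0,0],[0,-5,0],0.5],[[0,0,0],[0,0,0],0.5],[[0,0,0],[0,0,0],0.5]]'

```text
t: 13.9
tool_pos: [482.7, 6.9, 86.4]
ee_rot: [0.342, 0.94, 0.0, 0.0]
contact_force: [-0.5, 0.8, 0.3]
width: 0.25
```

Run:
```python
from h import *
e=snap('scene','s4');print(get_state()['tool_pos'],get_state()['contact_force'])
cv2.imwrite('pics/c5.png',cv2.resize(e['color'][160:290,260:410,::-1],(690,598),interpolation=cv2.INTER_CUBIC))
```

```text
[482.75568324   7.01024719  86.35782829] [0.45117691 0.06102021 1.27171421]
```

View pics/c5.png

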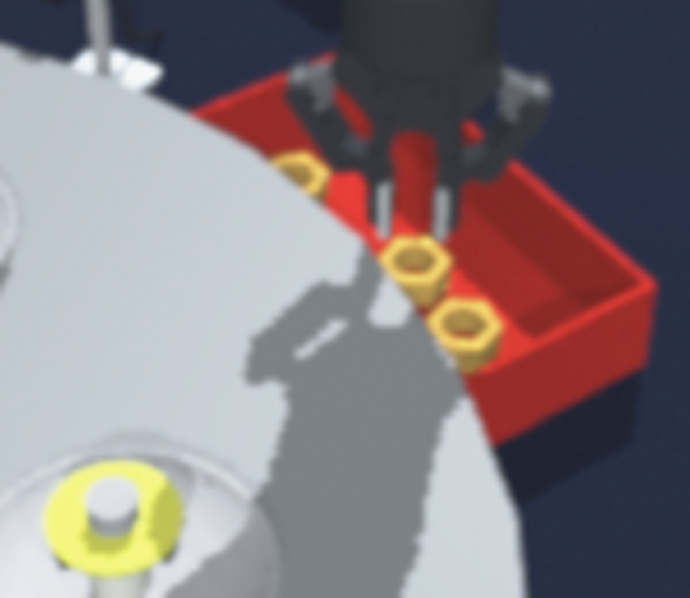

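All three nuts appear in the tray, at (300,175), (415,262) and (465,330). I'll lift clear, swing aside and verify from the top.

>>> apply_moves --targets '[[[0,0,0],[0,0,-35],0.5],[[0,0,0],[0,0,-35],0.5],[[0,0,0],[0,0,-35],0.5],[[0,0,0],[0,0,-35],0.5],[[0,0,0],[-20,35,0],0.5],[[0,0,0],[-20,35,0],0.5],[[0,0,0],[-20,35,0],0.5],[[0,0,0],[-20,35,0],0.5],[[0,0,0],[-20,35,0],0.5],[[0,0,0],[-20,35,0],0.5],[[0,0,0],[-20,35,0],0.5],[[0,0,0],[0,0,0],0.5]]'

```text
t: 15.15
tool_pos: [750.3, 107.0, 220.9]
ee_rot: [0.341, 0.94, -0.0, -0.001]
contact_force: [-0.1, -0.5, -1.1]
width: 0.252
```

Run:
```python
from h import *
d=snap('top','t5');e=snap('scene','s5');print(get_state()['t'],get_state()['tool_pos'])
for u,v in [(325,198),(350,217),(361,232)]: print(w(e,u,v).round())
m=cv2.inRange(cv2.cvtColor(d['color'],cv2.COLOR_RGB2HSV),(24,120,120),(34,255,255));n,l,s,ce=cv2.connectedComponentsWithStats(m)
for i in range(1,n):
    if s[i,4]>40: print('Y',ce[i].round(1))
cv2.imwrite('pics/c6.png',cv2.resize(d['color'][60:290,170:470,::-1],(780,598),interpolation=cv2.INTER_CUBIC))
```

```text
15.25 [747.17599062 105.40093577 223.62149902]
[ 463. -133.   11.]
[447. -38.   6.]
[456.  21.   4.]
Y [282.3   4.6]
Y [359.4   4.2]
Y [400.2  63.7]
Y [361.1 129.6]
```

View pics/c6.png

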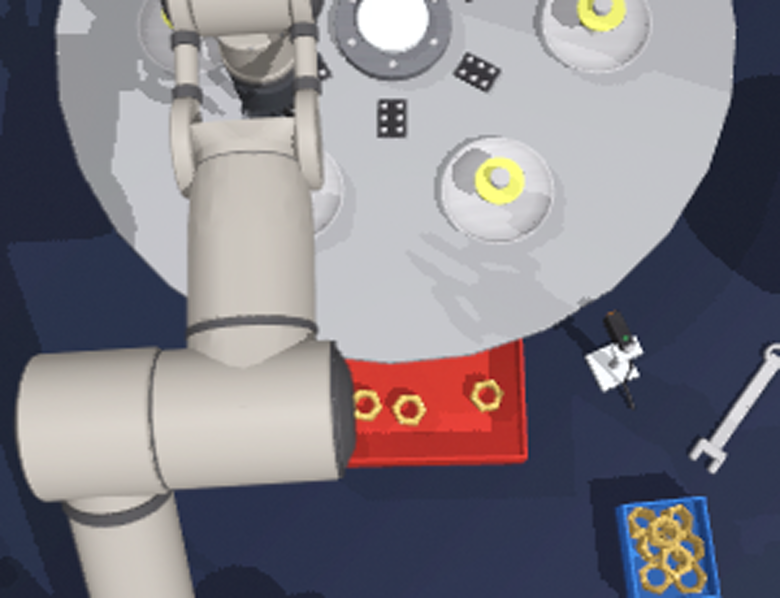

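The top view shows all three nuts flat in the tray at (367,405), (409,409) and (486,395). The arm is clear of everything and the yellow disc of cover_right has moved only 0.2 px. Handing in.

```bash
python3 -c "
from rig import *
print(finish_job())"
```

```text
the job is handed in; nothing more can be done
None
```

All three brass nuts are in the red tray, each swept over the rim with the fingertips and none picked up. I handed the job in at about 15 s, against the 64 s limit.

- **Nuts:** the final top view shows all three lying flat in the tray. Depth readings put them at about 5–10 mm height, between the tray walls.
- **Covers:** the right cover has not moved, to within 0.2 px. The arm hid the left cover in the final top view, so I did not re-measure it. It looked in place in the last scene picture, and no push came near it.
- **Everything else:** the sensor, spanner and nut bin look untouched. The green and turquoise look-alikes, threadlocker and hub discs were behind the arm or outside the final picture; the moves kept clear of them.
- **Forces:** the wrist force stayed under about 2 N at every reading. No check failed or disagreed.

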